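# Offer the bench flap up to its jamb block and hold the hinge holes in line

### The arm

A 6-joint arm with a two-finger parallel gripper is mounted at the origin on the work surface. World frame = base frame: x ahead of the robot, y to its left, z up, the work surface at z = 0. Lengths are in m, angles in rad, forces in N, time in s.
With the tool pointing down it reaches from about 0.325 to 0.9 m from the base axis. Payload 6.1 kg.
Tool frame: the origin (TCP) lies midway between the tips of the shut fingers; the grasp point (between the pads) lies 19 mm behind it; z points along the fingers, y is the direction in which the jaws open and shut (so a half turn about z gives the same grasp; the last joint's range is limited). The gripper opens to 87 mm and grips with 3 to 60 N. Pads are 19 mm wide; open, the fingers measure 117 mm over their backs; the gripper's body (75 mm by 190 mm) begins 51 mm behind the grasp point.
Start: joints at [1.088, 0.22, 1.526, -0, 1.395, -0.126], TCP at [0.218, 0.586, 0.223] pointing down, gripper open.
Joint ranges: [-2.98, 2.98], [-0.91, 2.08], [0.09, 2.57], [-1.24, 4.39], [0.2, 2.65], [-2.68, 2.68]. Speed limits (rad/s): [2.57, 2.57, 3.01, 3.14, 3.14, 3.14].

### API

Orientations are given as a unit quaternion [x, y, z, w].
In Python, from bench import bot gives the robot as it stands.
- The arm moves only by the tool play_rows, never from a script. Its argument "series" is a list that holds one entry, the list of rows, each a list of 4 numbers: the shift along the tool's x, y, z in mm, then the turn about the tool's z in degrees. In form: [[[tx, ty, tz, yaw], ...]]. A call has exactly 8 rows; each row shifts and turns the commanded pose from where the row before left it, along the tool's axes as they then stand; what a row does not reach is not made up. A row lasts 1/8 s, in which the tool goes at most 62.5 mm and 10.7 degrees, less where a joint would pass 70% of its speed; a pose out of reach is approached as far as the arm can. A call with a gripper value outside its range is refused whole. "gripper" is the opening, from 0 (shut) to 1 (fully open), set as the call begins (left out, the last holds). The fingers move at their own pace and stop on an object; "grip_force" is the grip in N (left out, the last holds). Time passes only in rows, so rows that do not move let the fingers close, or fill a call up. It gives the time, the measured TCP pose, the force and the opening at its end, in the units of the state.
- bot.state(): the state, without advancing time (a new reading comes with each control period).
- bot.get_image(name): name is "scene" or "top"; returns the picture (400x640x3 uint8, red, green, blue); there is no depth.
- bot.camera_info(name): a dict with "fx", "fy", "cx", "cy" (pixels), "xyz" and "rotation" of the camera in the world. Camera axes: x right, y up, looking along -z (the intrinsics and any distortion apply to the point x, -y, -z); pixel columns grow to the right and rows downward; lengths in m; the calibration is good to about 2 mm. A picture is of the moment at which its call begins. camera_info takes no time and is no camera call.
- bot.hand_in(): hands the job in, once; it reports no verdict.
The state is a dict: "t": time; "qpos": joint angles; "qd": joint speeds; "joint_torque": joint torques, N m; "eef_pos": TCP position; "orientation": TCP orientation; "wrist_force": force on the tool from outside, world axes, zero at the start; "torque": the same for the moment, N m; "opening": finger opening in m.
Only numpy, scipy, OpenCV 4.12 (cv2) and the standard library are available. Lean on these libraries where they do the work, as an engineer would, in place of code of your own. Each camera call takes 0.05 s, during which the arm holds its last target. There are 200 camera calls.

### The job

Pick up the plywood flap whose hinge leaf has a single knuckle in the middle, and offer it up level to the jamb block so that its knuckle sits centred between the block's two knuckles and the pin holes run in one straight line. Bring the thin aluminium knuckles together gently, without knocking or forcing them, and finish while still holding the flap there, still and in line, ready for a workmate to push the pin through. Leave everything else on the bench where it is.

Things in the scene. Friction and masses are not known exactly. Their poses are not given: they have to be found in the camera images.
- flap: Flap to pick up: plywood strip 140 x 60 x 18 mm (x, y, z), loose, 0.1 to 0.2 kg, lying flat, hinge side up. Origin: centre of its underside; x runs along it to the hinge end, at the start within 30 deg of room +x; z up. Aluminium leaf on top from x = 27 to 70 mm, top at z = 20.5 mm, with ONE knuckle in the middle. Centre of mass 10 mm from the origin toward the knuckle; grip the 60 mm width there.
- flap_hole (a point): Centre of the hole in the flap's knuckle, at x = 81, y = 0, z = 20 mm of the flap, 11 mm beyond the strip's end; axes as the flap's, y is the hole's axis. The knuckle is a tube 16 mm outside, 7 mm hole, 20 mm long along y.
- jamb: Jamb block, fixed: upright wood block 60 x 100 x 88 mm (x, y, z) on a foot 150 mm wide, 18 mm high, not reaching past its front. Origin: centre of the block's underside; -x is its front, facing the robot within 20 deg. The aluminium leaf on top (top at z = 90.5 mm) has TWO knuckles (tubes 16 mm outside, y = -30 to -12 and 12 to 30 mm), the 24 mm gap between them open above, below and in front.
- jamb_hole (a point): Point on the axis of the block's knuckles midway between them, 90 mm above the bench, 10 mm before the block's front face: the centre of the flap's knuckle belongs here, with 2 mm of play at either side and 2 mm to the face, strip end 3 mm short of the block's knuckles. Axes as the jamb's, y the hinge axis. Nothing below carries the flap. Pressing them together with over 15 N bends the knuckles.
- other_flap: Wrong flap, to be left alone: same strip and frame, lying likewise, but with TWO knuckles at the outer thirds (y = -30 to -12 and 12 to 30 mm) and a gap between. Either flap may lie on the left or on the right.
- pin: Bystander: steel hinge pin, 6 mm thick, 78 mm long, lying in a dark tray 70 x 100 x 14 mm that is fixed to the bench between the flaps. Origin under the middle of the pin.
- tape: Bystander: grey tape measure, 65 x 35 x 60 mm; origin at the centre of its underside.
- glue: Bystander: white bottle, 60 mm wide, 170 mm tall; origin at the centre of its underside.
- screw_jar: Bystander: clear jar with dark lid, 66 mm wide, 85 mm tall; origin at the centre of its underside.
- driver: Bystander: screwdriver with black handle, lying; origin under its middle.
Not all that is in view belongs to the job. What is meant by the jamb is not pink or purple, and is the larger of those in its own colour.

How it is judged:
On the way:
1. the flap is picked up clear of the bench (height (world z) of flap above 0.03 m and contact force between the fingers and flap above 1 N), for 0.2 s.
At the end, for the whole second after the job is handed in: Flap still held (finger contact over 1 N), still (under 20 mm/s), level within 0.12 rad; its hole centre within 3 mm in height and fore-aft and 4 mm along the axis of the midpoint between the block's knuckles; hole axes parallel within 0.06 rad; flap and block press with under 6 N (x of flap_hole in the frame of jamb_hole between -0.003 and 0.003 m and z of flap_hole in the frame of jamb_hole between -0.003 and 0.003 m and y of flap_hole in the frame of jamb_hole between -0.004 and 0.004 m and angle between the y axis of flap and the y axis of jamb, either way round below 0.06 rad and angle between flap's own z axis and vertical below 0.12 rad and contact force between the fingers and flap above 1 N and contact force between flap and jamb below 6 N and linear speed of flap below 0.02 m/s); the arm keeps its last pose, push and grip.
It fails at once if the flap is knocked or forced against the jamb block (over 15 N) (contact force between flap and jamb above 15 N).
It fails at once if the other flap is disturbed (moved over 30 mm) (distance of other_flap from where it was at the start of the episode above 0.03 m).
It fails at once if another thing on the bench is disturbed (moved over 30 mm) (distance of any of tape, glue, screw_jar, driver, pin from where it was at the start of the episode above 0.03 m).
It also fails if it takes over 48 s, if anything falls off the work surface, if the arm or the gripper's body presses on something with over 40 N, if the wrist force passes 120 N, or if a joint passes its speed limit or range.

## Working session

There is one attempt and no reset: what is moved stays moved. The work goes in short steps, Python scripts to look and compute and a tool call to move; the robot and the scene stay as the last step left them, time stands still between calls to the robot, and variables do not carry over. Pictures are saved under pics/ and viewed, about 8 in all and at most 12, crops included, and the job is handed in when it is done.

Besides the shell and the picture viewer there is one more tool, called after "Call:" as name([rows], argument=value, ...), one row to a line, values as JSON. play_rows: Moves the arm, as the interface text tells. Its arguments: {"type":"object","properties":{"series":{"type":"array","items":{"type":"array","items":{"type":"array","items":{"type":"number"}}}},"gripper":{"type":"number"},"grip_force":{"type":"number"}},"required":["series"]}

```bash
ls; mkdir -p pics; python3 - <<'E'
from bench import bot
import cv2
s=bot.state();print(s)
for n in("scene","top"):
    print(n,bot.camera_info(n))
    cv2.imwrite(f"pics/{n}0.png",bot.get_image(n)[:,:,::-1])
E
```

```text
pics
{'t': 0.0, 'qpos': array([ 1.08791220e+00,  2.21255046e-01,  1.52763609e+00, -6.99121925e-06,
        1.39470513e+00, -1.26101924e-01]), 'qd': array([-0.00028441,  0.00028248,  0.00122914, -0.00305492, -0.00247541,
        0.00013201]), 'joint_torque': array([-8.04151714e-04, -4.94627917e+01, -3.87367451e+01,  6.96512125e-02,
        5.72945829e-02, -1.14081010e-04]), 'eef_pos': array([0.21799628, 0.58506861, 0.22140613]), 'orientation': array([ 1.77445740e-01,  9.84130076e-01, -9.56754525e-04, -2.97068647e-04]), 'wrist_force': array([-0.37124013,  1.07041541, -0.76354598]), 'torque': array([ 0.00562328, -0.03541791, -0.0263888 ]), 'opening': 0.08664935029459943}
scene {'fx': 403.53383737181707, 'fy': 403.53383737181707, 'cx': 322.65826956590104, 'cy': 198.98921722463484, 'xyz': array([ 1.04396118, -0.70221902,  0.63391033]), 'rotation': array([0.45605337, 0.12635498, 0.26006559, 0.8416743 ])}
top {'fx': 413.1181661364553, 'fy': 413.1181661364553, 'cx': 321.7939860485317, 'cy': 195.6982081984656, 'xyz': array([ 0.43092408, -0.04141308,  1.44834222]), 'rotation': array([ 0.0410128 , -0.02875906, -0.70040986,  0.71198096])}
```

View pics/scene0.png

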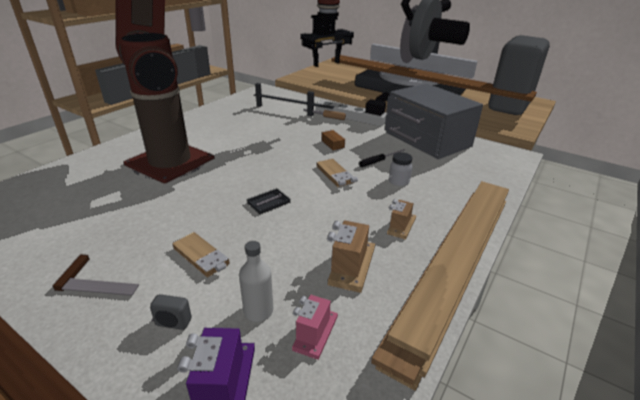

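View pics/top0.png

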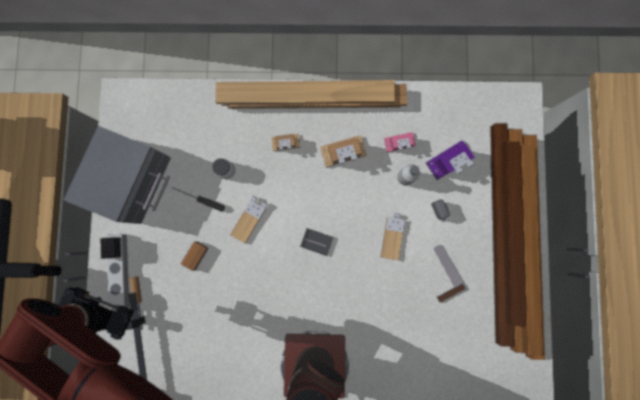

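Candidates in the top view: two flaps, one at (250,220) and one at (394,237). Jamb-like blocks are at (343,152) large wood, (285,143) small wood, (400,142) pink and (450,160) purple. I choose the large wood block, and a crop will show which flap has one knuckle.

```bash
python3 - <<'E'
import cv2,numpy as np
t=cv2.imread("pics/top0.png");s=cv2.imread("pics/scene0.png")
c=lambda im,x,y,w=50,h=37:cv2.resize(im[y-h:y+h,x-w:x+w],(400,296),interpolation=cv2.INTER_CUBIC)
cv2.imwrite("pics/m1.png",np.vstack([np.hstack([c(t,250,220),c(t,394,237)]),np.hstack([c(t,343,152),c(s,345,245,50,37)])]))
E
```

```text
(no output)
```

View pics/m1.png

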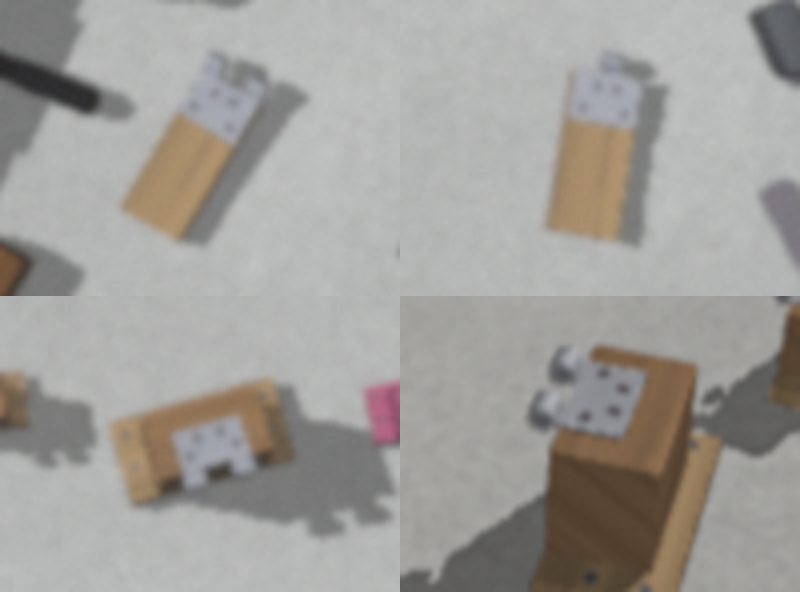

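The right-hand flap (394,237) has the single knuckle, so that is my target; the left one has two. The jamb is the large wood block at (343,152). Next I fit poses from clicked points and overlay them.

```bash
cat > h.py <<'E'
import numpy as np,cv2
from bench import bot
from scipy.spatial.transform import Rotation as R
from scipy.optimize import least_squares
CI={n:bot.camera_info(n) for n in("scene","top")}
def proj(n,P):
    c=CI[n];p=(np.atleast_2d(P)-c["xyz"])@R.from_quat(c["rotation"]).as_matrix()
    return np.c_[c["cx"]+c["fx"]*p[:,0]/-p[:,2],c["cy"]-c["fy"]*p[:,1]/-p[:,2]]
def place(q,L,z=0):
    L=np.atleast_2d(L)/1000.;c,s=np.cos(q[2]),np.sin(q[2])
    return np.c_[q[0]+c*L[:,0]-s*L[:,1],q[1]+s*L[:,0]+c*L[:,1],L[:,2]+z]
def fit(obs,q0):  # obs: (cam,local mm,pixel)
    f=lambda q:np.concatenate([proj(n,place(q,l))[0]-p for n,l,p in obs])
    r=least_squares(f,q0);return r.x,r.fun.reshape(-1,2).round(1)
def box(x0,x1,y0,y1,z0,z1):
    v=[[x,y,z] for x in(x0,x1) for y in(y0,y1) for z in(z0,z1)]
    return [(v[i],v[j]) for i in range(8) for j in range(i) if bin(i^j).count("1")==1]
KN=lambda x,y0,y1,z:box(x-8,x+8,y0,y1,z-8,z+8)
JAMB=box(-30,30,-50,50,0,88)+KN(-40,-30,-12,90)+KN(-40,12,30,90)
FLAP=box(-70,70,-30,30,0,18)+KN(81,-10,10,20)
def crop(im,n,x,y,w,h,k,wires):
    o=cv2.resize(im[y-h:y+h,x-w:x+w],None,fx=k,fy=k,interpolation=cv2.INTER_CUBIC)
    for q,W,z in wires:
        for a,b in W:
            p=((proj(n,place(q,[a,b],z))-[x-w,y-h]+.5)*k*16).astype(int)
            cv2.line(o,tuple(map(int,p[0])),tuple(map(int,p[1])),(0,0,255),1,cv2.LINE_AA,4)
    return o
E
python3 - <<'E'
from h import *
m=lambda u,v,ox,oy:np.array([(u+.5)/4-.5+ox,(v+.5)/4-.5+oy])
T=lambda u,v:m(u-400,v,344,200)
qf,r=fit([("top",[-70,30,18],T(546,230)),("top",[-70,-30,18],T(617,240)),("top",[70,-30,18],T(640,78)),("top",[70,30,18],T(570,70)),("top",[81,0,28],T(611,60))],[.4,-.2,0]);print(qf,r)
J=lambda u,v:m(u,v-296,293,115);S=lambda u,v:m(u-400,v-296,295,208)
qj,r=fit([("scene",[-30,-50,88],S(552,447)),("scene",[30,-50,88],S(655,474)),("scene",[30,50,88],S(695,367)),("scene",[-30,50,88],S(592,347)),("top",[-48,30,90],J(183,487)),("top",[-48,-30,90],J(256,470))],[.7,-.1,0]);print(qj,r)
t=np.mean([bot.get_image("top") for _ in range(6)],0)[:,:,::-1].astype(np.uint8);s=np.mean([bot.get_image("scene") for _ in range(6)],0)[:,:,::-1].astype(np.uint8)
np.savez("im.npz",t=t,s=s)
cv2.imwrite("pics/m2.png",np.vstack([np.hstack([crop(t,"top",343,152,28,21,7,[(qj,JAMB,0)]),crop(s,"scene",347,247,28,21,7,[(qj,JAMB,0)])])
,np.hstack([crop(t,"top",394,237,28,25,7,[(qf,FLAP,0)]),crop(s,"scene",200,255,28,25,7,[(qf,FLAP,0)])])]))
E
```

```text
[ 0.42968231 -0.25926256 -0.14433225] [[ 0.3 -0.1]
 [-0.1  0.3]
 [ 0.   0.3]
 [ 0.2 -0.5]
 [-0.5  0.1]]
[ 0.72728673 -0.08962105  0.28459798] [[-1.2  0.9]
 [ 1.1  0.3]
 [ 1.1 -0.9]
 [ 1.  -1.1]
 [ 1.3  1.4]
 [ 0.4  0.9]]
```

View pics/m2.png

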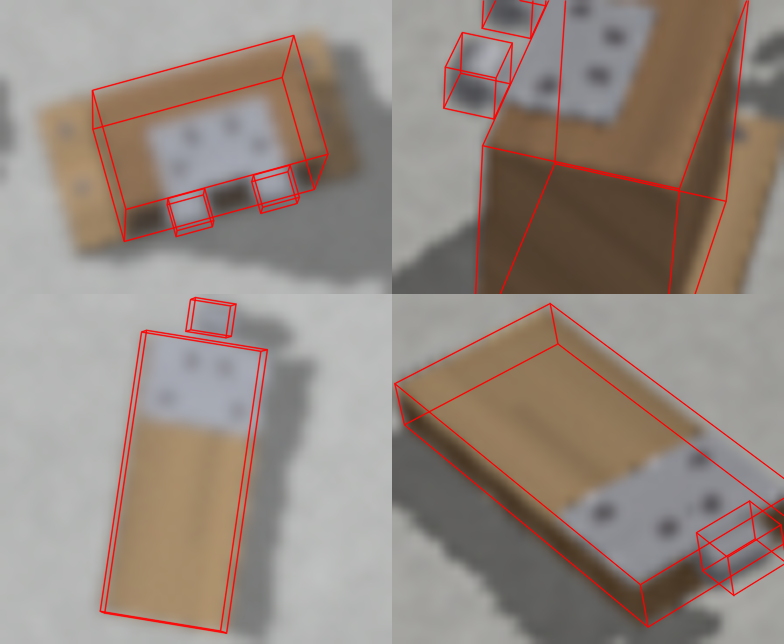

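```bash
cat >> h.py <<'E'
def delta(goal,yaw):
    "tool-frame mm (before turning) and yaw deg so tool y lies along direction yaw+90 (mod 180)"
    s=bot.state();M=R.from_quat(s["orientation"]).as_matrix()
    d=M.T@(np.array(goal)-s["eef_pos"])*1000
    ang=np.degrees(np.arctan2(M[1,1],M[0,1]));t=(np.degrees(yaw)+90-ang+90)%180-90
    print("t",s["t"],"tool mm",d.round(1),"turn",round(-t,2),"alt",round(-t-180*np.sign(-t),2),"q6",s["qpos"][5].round(3),"eef",s["eef_pos"].round(4),"tilt",M[:,2].round(4),"F",s["wrist_force"].round(1),"open",round(s["opening"],4))
E
python3 - <<'E'
from h import *
qf=[.4297,-.2593,-.1443];g=place(qf,[10,0,0])[0];print(g)
delta([g[0],g[1],.222],qf[2])
def ground(n,uv,z):
    c=CI[n];d=R.from_quat(c["rotation"]).apply([(uv[0]-c["cx"])/c["fx"],-(uv[1]-c["cy"])/c["fy"],-1]);return c["xyz"]+d*(z-c["xyz"][2])/d[2]
print("glue",ground("top",(408,173),.0),ground("top",(409,178),.17),ground("scene",(257,305),.0),ground("scene",(253,247),.17))
E
```

```text
[ 0.43959607 -0.260738    0.        ]
t 0.7 tool mm [-5.030e+02 -7.158e+02  5.000e-01] turn -12.18 alt 167.82 q6 -0.126 eef [0.2183 0.5856 0.2226] tilt [ 0.  0. -1.] F [0.2 0.2 0.3] open 0.087
glue [ 0.65942151 -0.3180223   0.        ] [ 0.61692091 -0.28860447  0.17      ] [ 0.63444742 -0.29808635  0.        ] [ 0.65096197 -0.31075759  0.17      ]
```

Call:
play_rows([
  [[-31.4, -44.7, 0, 0], [-31.4, -44.7, 0, 0], [-31.4, -44.7, 0, 0], [-31.4, -44.7, 0, 0], [-31.4, -44.7, 0, 0], [-31.4, -44.7, 0, 0], [-31.4, -44.7, 0, 0], [-31.4, -44.7, 0, 0]],
], gripper=1.0, grip_force=25)

```text
t: 1.7
eef_pos: [0.3291, 0.1613, 0.2229]
orientation: [0.177, 0.984, 0.0, 0.001]
wrist_force: [1.6, -0.0, 1.2]
opening: 0.0869
```

Call:
play_rows([
  [[-31.4, -44.7, 0, 0], [-31.4, -44.7, 0, 0], [-31.4, -44.7, 0, 0], [-31.4, -44.7, 0, 0], [-31.4, -44.7, 0, 0], [-31.4, -44.7, 0, 0], [-31.4, -44.7, 0, 0], [-31.4, -44.7, 0, 0]],
])

```text
t: 2.7
eef_pos: [0.4395, -0.262, 0.2228]
orientation: [0.178, 0.984, -0.0, 0.0]
wrist_force: [1.3, 0.3, 0.9]
opening: 0.0868
```

Call:
play_rows([
  [[0, 0, 0, -6], [0, 0, 0, -6.2], [0, 0, 35, 0], [0, 0, 35, 0], [0, 0, 35, 0], [0, 0, 15, 0], [0, 0, 0, 0], [0, 0, 0, 0]],
])

```text
t: 3.7
eef_pos: [0.4402, -0.2608, 0.1041]
orientation: [0.072, 0.997, -0.001, 0.001]
wrist_force: [0.3, -0.3, 0.3]
opening: 0.0871
```

```bash
python3 - <<'E'
from h import *
qf=[.4297,-.2593,-.1443];g=place(qf,[10,0,0])[0]
delta([g[0],g[1],.003],qf[2])
t=np.ascontiguousarray(bot.get_image("top")[:,:,::-1]);s=np.ascontiguousarray(bot.get_image("scene")[:,:,::-1])
cv2.imwrite("pics/m3.png",np.hstack([crop(t,"top",394,237,32,40,6,[(qf,FLAP,0)]),crop(s,"scene",200,245,34,40,6,[(qf,FLAP,0)])]))
E
```

```text
t 3.7 tool mm [8.000e-01 1.000e-01 1.011e+02] turn 0.02 alt -179.98 q6 -2.116 eef [ 0.4402 -0.2608  0.1041] tilt [ 0.0019 -0.0016 -1.    ] F [ 0.3 -0.3  0.3] open 0.0871
```

View pics/m3.png

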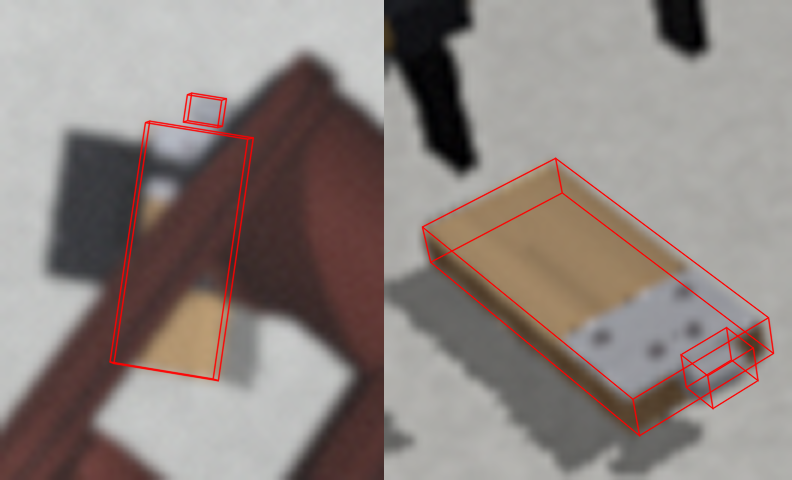

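The fingers straddle the flap and the wire fits to about 1 px, so I descend.

Call:
play_rows([
  [[0, 0, 25, 0], [0, 0, 25, 0], [0, 0, 20, 0], [0, 0, 15, 0], [0, 0, 10, 0], [0, 0, 5, 0], [0, 0, 0, 0], [0, 0, 0, 0]],
])

```text
t: 4.8
eef_pos: [0.4397, -0.2603, 0.0031]
orientation: [0.072, 0.997, -0.0, 0.0]
wrist_force: [0.3, -0.0, 0.4]
opening: 0.0869
```

Call:
play_rows([
  [[0, 0, 0, 0], [0, 0, 0, 0], [0, 0, 0, 0], [0, 0, 0, 0], [0, 0, 0, 0], [0, 0, 0, 0], [0, 0, 0, 0], [0, 0, 0, 0]],
], gripper=0.5, grip_force=25)

```text
t: 5.8
eef_pos: [0.4394, -0.2602, 0.0027]
orientation: [0.072, 0.997, -0.0, 0.0]
wrist_force: [-0.0, -0.6, 1.2]
opening: 0.0596
```

Call:
play_rows([
  [[0, 0, -5, 0], [0, 0, -15, 0], [0, 0, -25, 0], [0, 0, -25, 0], [0, 0, 0, 0], [0, 0, 0, 0], [0, 0, 0, 0], [0, 0, 0, 0]],
])

```text
t: 6.8
eef_pos: [0.4386, -0.2595, 0.0715]
orientation: [0.072, 0.997, 0.001, -0.001]
wrist_force: [-0.8, 0.2, -1.2]
opening: 0.0597
```

```bash
python3 - <<'E'
from h import *
qj=[.7273,-.0896,.2846]
g=place(qj,[-40-71-50,0,73])[0];print(g);delta(g,qj[2])
E
```

```text
[ 0.57277638 -0.13480454  0.073     ]
t 6.8 tool mm [-114.9  142.7   -1.5] turn -24.55 alt 155.45 q6 -2.116 eef [ 0.4386 -0.2595  0.0715] tilt [-0.0015  0.0012 -1.    ] F [-0.8  0.2 -1.2] open 0.0597
```

Call:
play_rows([
  [[-23, 28.5, 0, 0], [-23, 28.5, 0, 0], [-23, 28.5, 0, 0], [-23, 28.5, -0.7, 0], [-23, 28.5, -0.8, 0], [0, 0, 0, -6.55], [0, 0, 0, -6], [0, 0, 0, -6]],
])

```text
t: 7.8
eef_pos: [0.5731, -0.1351, 0.0731]
orientation: [-0.092, 0.996, 0.0, -0.001]
wrist_force: [-0.7, 0.2, -0.9]
opening: 0.0597
```

Call:
play_rows([
  [[0, 0, 0, -6], [0, 0, 0, 0], [0, 0, 0, 0], [0, 0, 0, 0], [0, 0, 0, 0], [0, 0, 0, 0], [0, 0, 0, 0], [0, 0, 0, 0]],
])

```text
t: 8.8
eef_pos: [0.5735, -0.1355, 0.0741]
orientation: [-0.142, 0.99, -0.0, 0.0]
wrist_force: [0.2, 0.1, -1.1]
opening: 0.0595
```

```bash
python3 - <<'E'
from h import *
qj=[.7273,-.0896,.2846]
g=place(qj,[-40-71-50,0,73])[0];delta(g,qj[2])
qf=place(qj,[-40-81-50,0,0])[0];qf[2]=qj[2]
t=np.mean([bot.get_image("top") for _ in range(5)],0)[:,:,::-1].astype(np.uint8);s=np.mean([bot.get_image("scene") for _ in range(5)],0)[:,:,::-1].astype(np.uint8)
np.savez("im2.npz",t=t,s=s)
a=[crop(t,"top",345,165,28,22,14,[])]
b=crop(s,"scene",332,232,28,22,14,[])
cv2.imwrite("pics/m4a.png",a[0]);cv2.imwrite("pics/m4b.png",b)
E
```

```text
t 8.8 tool mm [0.5 0.9 1.1] turn -0.0 alt 180.0 q6 -2.221 eef [ 0.5735 -0.1355  0.0741] tilt [ 1.e-04 -1.e-04 -1.e+00] F [ 0.2  0.1 -1.1] open 0.0595
```

View pics/m4a.png

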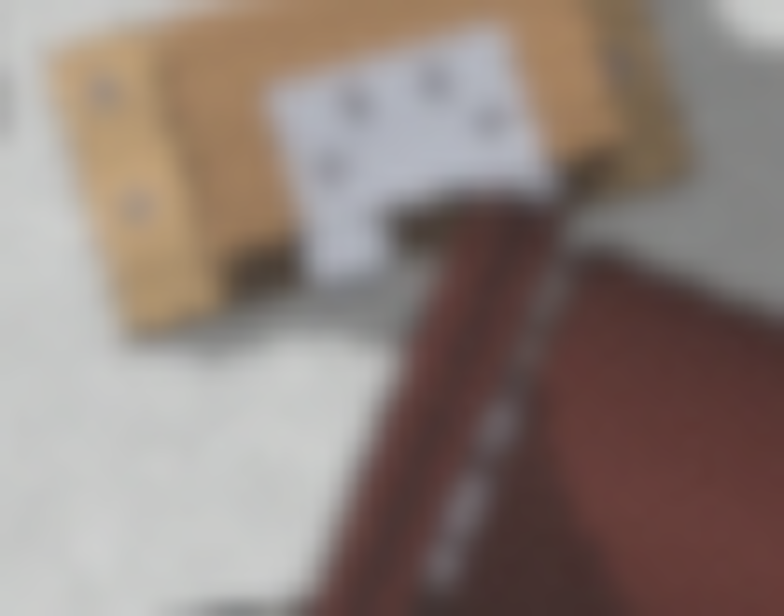

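View pics/m4b.png

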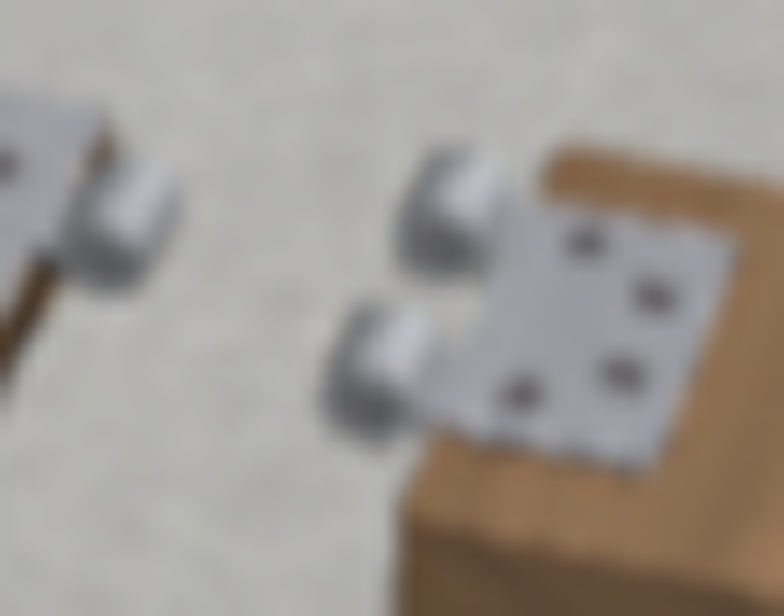

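Image m4b shows the flap knuckle at crop (120,225) and the jamb knuckles at (450,210) and (378,370). In m4a the arm hides the flap, so only the jamb can be measured there. I fit knuckle silhouettes in the same scene image, which cancels calibration bias.

```bash
cat >> h.py <<'E'
A=np.linspace(0,2*np.pi,60)
def tube(n,q,x,y0,y1,zc,z=0):  # bbox l,t,r,b in px
    L=np.array([[x+8*np.cos(a),y,zc+8*np.sin(a)] for a in A for y in(y0,y1)])
    p=proj(n,place(q,L,z));return np.r_[p.min(0),p.max(0)]
def fitjamb(S,Tp):
    def f(v):
        q=v[:3];b=v[3];r=[]
        P=lambda n,l:proj(n,place(q,l))[0]
        r+=list(tube("scene",q,-40,-30,-12,90)[[0,3]]-S["kn"]);r+=list(tube("scene",q,-40,12,30,90)[[0,1,3]]-S["kf"])
        for l,p in S["pts"]: r+=list(P("scene",[b if c is None else c for c in l])-p)
        for l,p in Tp: r+=list(P("top",[b if c is None else c for c in l])-p+v[4:6])
        return np.array(r)
    return least_squares(f,[.7273,-.0896,.2846,0,0,0],loss="soft_l1",f_scale=.5),f
E
cat > m.py <<'E'
from h import *
k=lambda o:lambda u,v:np.array([(u+.5)/14-.5+o[0],(v+.5)/14-.5+o[1]])
S=k((304,210));T=k((317,143))
X=lambda u:S(u,0)[0]; Y=lambda v:S(0,v)[1]
def jamb():
    o,f=fitjamb({"kn":[X(323),Y(445)],"kf":[X(396),Y(143),Y(279)],"pts":[([None,30,90.5],S(738,240)),([None,-30,90.5],S(650,475)),([-30,-50,88],S(405,515)),([-30,50,88],S(552,150))]},
     [([None,30,90.5],T(265,90)),([None,-30,90.5],T(510,25))])
    return o.x,f(o.x)
if __name__=="__main__":
    x,r=jamb();print(x.round(4),r.round(1))
    s=bot.state();tcp=s["eef_pos"];M=R.from_quat(s["orientation"]).as_matrix();yaw=np.arctan2(-M[0,1],M[1,1]); yaw=(yaw+np.pi/2)%np.pi-np.pi/2
    c,d=np.cos(yaw),np.sin(yaw);q0=[tcp[0]-.01*c,tcp[1]-.01*d,yaw,tcp[2]-.0027];print("pred flap",np.round(q0,4))
    def g(v,full=False):
        q=[v[0],v[1],yaw];z=v[2]
        return np.r_[tube("scene",q,81,-10,10,20,z)[1:]-[Y(152),X(185),Y(298)],proj("scene",place(q,[70,30,18],z))[0]-S(110,120),(z-q0[3])*1000]
    o=least_squares(g,[q0[0],q0[1],q0[3]]);print(o.x.round(4),o.fun.round(1))
E
python3 m.py
```

```text
[ 0.728  -0.089   0.2991  3.5842  0.2304  0.1356] [-0.1  0.6 -0.1  0.1  0.9  0.  -0.3  0.1 -0.6 -0.3  0.1  0.7 -0.9  0.1
  0.2 -0.1 -0.2]
pred flap [ 0.5639 -0.1383  0.2846  0.0713]
[ 0.5638 -0.1381  0.0713] [-0.2 -0.1  0.5  0.1 -0.2 -0. ]
```

```bash
python3 - <<'E'
from h import *
qj=[.728,-.089,.296]
for so in(20,0):
    g=place(qj,[-40-71-so,0,72.7])[0];print(g);delta(g,qj[2])
E
```

```text
[ 0.60269707 -0.12721224  0.0727    ]
t 9.3 tool mm [-30.3  -0.3   1.4] turn -0.65 alt 179.35 q6 -2.221 eef [ 0.5735 -0.1355  0.074 ] tilt [ 0. -0. -1.] F [ 0.7 -0.2 -0.8] open 0.0599
[ 0.62182729 -0.12137831  0.0727    ]
t 9.3 tool mm [-50.3  -0.    1.4] turn -0.65 alt 179.35 q6 -2.221 eef [ 0.5735 -0.1355  0.074 ] tilt [ 0. -0. -1.] F [ 0.7 -0.2 -0.8] open 0.0599
```

Call:
play_rows([
  [[-8, -0.1, 0.4, 0], [-8, -0.1, 0.5, 0], [-8, -0.1, 0.5, 0], [-6.3, 0, 0, 0], [0, 0, 0, -0.65], [0, 0, 0, 0], [0, 0, 0, 0], [0, 0, 0, 0]],
])

```text
t: 10.3
eef_pos: [0.6025, -0.1273, 0.0727]
orientation: [-0.147, 0.989, -0.0, 0.0]
wrist_force: [-0.3, -0.6, -1.0]
opening: 0.0598
```

```bash
python3 - <<'E'
from h import *
qj=[.728,-.089,.296]
delta(place(qj,[-40-71,0,72.7])[0],qj[2])
s=np.mean([bot.get_image("scene") for _ in range(5)],0)[:,:,::-1].astype(np.uint8)
cv2.imwrite("pics/m5.png",crop(s,"scene",332,232,28,22,14,[]))
E
```

```text
t 10.3 tool mm [-20.2   0.1   0. ] turn -0.01 alt 179.99 q6 -2.203 eef [ 0.6025 -0.1273  0.0727] tilt [ 1.e-04 -0.e+00 -1.e+00] F [-0.3 -0.6 -1. ] open 0.0598
```

View pics/m5.png

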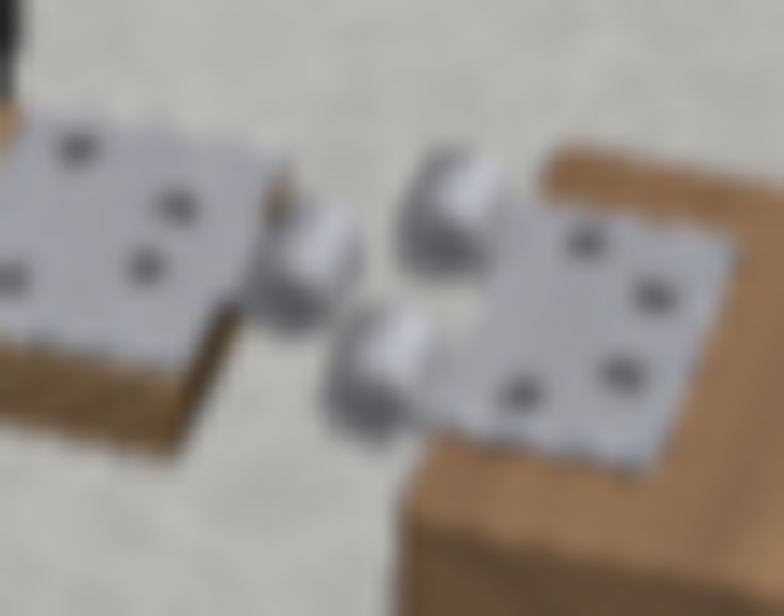

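```bash
python3 - <<'E'
from h import *
qj=[.728,-.089,.296]
C=lambda p:((p-[304,210]+.5)*14-.5).round(0)
for l in([-40,-21,95],[-40,21,95],[-60.2,0,95],[-60.2,2,95],[-58.2,0,95],[-60.2,0,97]): print(l,C(proj("scene",place(qj,l)))[0])
print(C(tube("scene",qj,-60.2,-10,10,90).reshape(2,2)),C(tube("scene",qj,-40,-30,-12,90).reshape(2,2)),C(tube("scene",qj,-40,12,30,90).reshape(2,2)))
E
```

```text
[-40, -21, 95] [389. 350.]
[-40, 21, 95] [460. 192.]
[-60.2, 0, 95] [300. 245.]
[-60.2, 2, 95] [304. 237.]
[-58.2, 0, 95] [313. 247.]
[-60.2, 0, 97] [301. 234.]
[[232. 192.]
 [366. 349.]] [[321. 298.]
 [453. 453.]] [[395. 144.]
 [521. 292.]]
```

```bash
python3 - <<'E'
from h import *
s=np.mean([bot.get_image("scene") for _ in range(8)],0).mean(2).astype(np.float32)
k=14;b=cv2.resize(s[210:254,304:360],None,fx=k,fy=k,interpolation=cv2.INTER_CUBIC)
def ctr(u,v,w=45):
    p=b[v-w:v+w,u-w:u+w];t=np.clip(p-np.percentile(p,80),0,None);yy,xx=np.mgrid[:2*w,:2*w];return np.round([u-w+(t*xx).sum()/t.sum(),v-w+(t*yy).sum()/t.sum()],1)
print([ctr(*p) for p in((325,230),(400,345),(475,180))])
# template matching of knuckle patch (lower-right dark part + highlight) flap -> jamb knuckles
for (u,v) in((400,360),(470,205)):
    t=b[200:330,275:365];r=cv2.matchTemplate(b[v-130:v+130,u-110:u+110].copy(),t,cv2.TM_CCOEFF_NORMED);_,m,_,l=cv2.minMaxLoc(r);print(m,"shift",l[0]+u-110-275,l[1]+v-130-200)
E
```

```text
[array([331.5, 229.4]), array([408. , 335.7]), array([481.2, 177.8])]
0.972791850566864 shift 79 103
0.9560140371322632 shift 155 -56
```

Call:
play_rows([
  [[-2, 0, 0, 0], [-2, 0, 0, 0], [-2, 0, 0, 0], [-2, 0, 0, 0], [-1.5, 0, 0, 0], [-1.5, 0, 0, 0], [0, 0, 0, 0], [0, 0, 0, 0]],
])

```text
t: 11.95
eef_pos: [0.6131, -0.124, 0.0726]
orientation: [-0.147, 0.989, 0.0, -0.0]
wrist_force: [-0.8, -0.2, -1.4]
opening: 0.06
```

Call:
play_rows([
  [[-1.5, 0, 0, 0], [-1.5, 0, 0, 0], [-1.5, 0, 0, 0], [-1.5, 0, 0, 0], [-1.5, 0, 0, 0], [-0.8, 0, 0, 0], [0, 0, 0, 0], [0, 0, 0, 0]],
])

```text
t: 12.95
eef_pos: [0.6211, -0.1216, 0.0726]
orientation: [-0.147, 0.989, 0.0, -0.0]
wrist_force: [0.5, 0.4, -0.4]
opening: 0.0598
```

```bash
python3 - <<'E'
from h import *
qj=[.728,-.089,.296]
delta(place(qj,[-40-71,0,72.7])[0],qj[2])
S=[bot.state()["wrist_force"] for _ in range(3)]
s=np.mean([bot.get_image("scene") for _ in range(8)],0)[:,:,::-1].astype(np.uint8)
np.save("s5.npy",s)
cv2.imwrite("pics/m6.png",crop(s,"scene",332,232,28,22,14,[]))
delta(place(qj,[-40-71,0,72.7])[0],qj[2])
E
```

```text
t 12.95 tool mm [-0.8  0.  -0.1] turn -0.0 alt 180.0 q6 -2.185 eef [ 0.6211 -0.1216  0.0726] tilt [-1.e-04  0.e+00 -1.e+00] F [ 0.5  0.4 -0.4] open 0.0598
t 13.35 tool mm [-0.8  0.  -0.1] turn -0.0 alt 180.0 q6 -2.185 eef [ 0.6211 -0.1216  0.0726] tilt [ 0. -0. -1.] F [ 0.2 -0.3 -1. ] open 0.0596
```

View pics/m6.png

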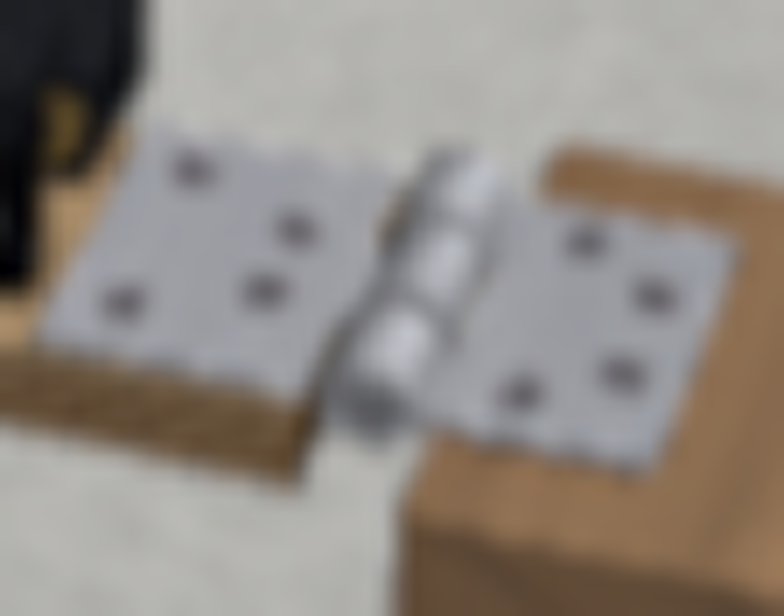

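No contact force, and the three knuckles line up: highlights at (400,340), (448,255) and (475,180). One numeric check of the middle knuckle.

```bash
python3 - <<'E'
from h import *
qj=[.728,-.089,.296]
s=np.load("s5.npy").astype(np.float32).mean(2)
b=cv2.resize(s[210:254,304:360],None,fx=14,fy=14,interpolation=cv2.INTER_CUBIC)
C=lambda p:((p-[304,210]+.5)*14-.5).round(0)
print(C(proj("scene",place(qj,[[-40,-21,95],[-40,0,95],[-40,21,95],[-39,0,95],[-40,0,97]]))))
# right/left edge of tubes & highlight: peak of brightness along rows, moving across the axis
for y in(-25,-21,-17,-6,-3,0,3,6,17,21,25):
    p=C(proj("scene",place(qj,[np.array([x,y,95]) for x in np.arange(-52,-28,.25)])))
    v=cv2.GaussianBlur(b,(0,0),5)[p[:,1].astype(int),p[:,0].astype(int)]
    w=np.clip(v-np.percentile(v,75),0,None);xs=np.arange(-52,-28,.25);m=(xs>-44)&(xs<-33)
    print(y,"peak x",xs[m][v[m].argmax()],"dark min x",xs[(xs<-40)][v[xs<-40].argmin()], int(v[m].max()))
E
```

```text
[[389. 350.]
 [425. 270.]
 [460. 192.]
 [431. 271.]
 [425. 259.]]
-25 peak x -37.0 dark min x -47.5 175
-21 peak x -38.0 dark min x -47.5 188
-17 peak x -38.25 dark min x -47.25 191
-6 peak x -36.0 dark min x -45.0 159
-3 peak x -37.25 dark min x -45.25 174
0 peak x -37.25 dark min x -45.75 180
3 peak x -37.5 dark min x -46.5 184
6 peak x -37.25 dark min x -46.5 183
17 peak x -38.0 dark min x -46.75 171
21 peak x -38.0 dark min x -46.25 185
25 peak x -38.0 dark min x -45.5 188
```

```bash
python3 - <<'E'
from h import *
qj=[.728,-.089,.296]
s=np.load("s5.npy").astype(np.float32).mean(2)
b=cv2.GaussianBlur(cv2.resize(s[210:254,304:360],None,fx=14,fy=14,interpolation=cv2.INTER_CUBIC),(0,0),4)
for x in(-37.5,-40):
  z=90+np.sqrt(64-(x+40)**2)
  ys=np.arange(-33,33);p=((proj("scene",place(qj,[[x,y,z] for y in ys]))-[304,210]+.5)*14-.5).astype(int)
  print([(int(y),int(b[v,u])) for y,(u,v) in zip(ys,p)])
E
```

```text
[(-33, 122), (-32, 134), (-31, 146), (-30, 157), (-29, 167), (-28, 173), (-27, 180), (-26, 184), (-25, 187), (-24, 189), (-23, 190), (-22, 191), (-21, 192), (-20, 192), (-19, 191), (-18, 187), (-17, 182), (-16, 175), (-15, 165), (-14, 156), (-13, 148), (-12, 145), (-11, 145), (-10, 149), (-9, 154), (-8, 162), (-7, 169), (-6, 173), (-5, 176), (-4, 178), (-3, 180), (-2, 181), (-1, 182), (0, 182), (1, 182), (2, 182), (3, 182), (4, 179), (5, 175), (6, 171), (7, 165), (8, 160), (9, 158), (10, 156), (11, 158), (12, 162), (13, 167), (14, 173), (15, 177), (16, 181), (17, 184), (18, 186), (19, 187), (20, 188), (21, 188), (22, 189), (23, 189), (24, 187), (25, 187), (26, 185), (27, 184), (28, 183), (29, 182), (30, 181), (31, 180), (32, 179)]
[(-33, 120), (-32, 130), (-31, 139), (-30, 149), (-29, 158), (-28, 163), (-27, 169), (-26, 172), (-25, 175), (-24, 176), (-23, 175), (-22, 176), (-21, 176), (-20, 176), (-19, 173), (-18, 170), (-17, 166), (-16, 161), (-15, 156), (-14, 149), (-13, 143), (-12, 138), (-11, 136), (-10, 138), (-9, 142), (-8, 147), (-7, 151), (-6, 155), (-5, 159), (-4, 160), (-3, 161), (-2, 161), (-1, 161), (0, 159), (1, 159), (2, 158), (3, 156), (4, 154), (5, 152), (6, 149), (7, 146), (8, 143), (9, 141), (10, 142), (11, 145), (12, 149), (13, 154), (14, 160), (15, 164), (16, 168), (17, 171), (18, 172), (19, 172), (20, 172), (21, 171), (22, 169), (23, 167), (24, 166), (25, 165), (26, 164), (27, 165), (28, 168), (29, 169), (30, 171), (31, 173), (32, 175)]
```

Call:
play_rows([
  [[0.3, 0, 0, 0], [0.2, 0, 0, 0], [0, 0, 0, 0], [0, 0, 0, 0], [0, 0, 0, 0], [0, 0, 0, 0], [0, 0, 0, 0], [0, 0, 0, 0]],
])

```text
t: 14.35
eef_pos: [0.6206, -0.1218, 0.0726]
orientation: [-0.147, 0.989, 0.0, -0.0]
wrist_force: [-0.2, -0.2, -0.7]
opening: 0.0597
```

```bash
python3 - <<'E'
from h import *
qj=[.728,-.089,.296]
delta(place(qj,[-40-71,0,72.7])[0],qj[2])
print(bot.hand_in())
E
```

```text
t 14.35 tool mm [-1.3  0.  -0.1] turn -0.0 alt 180.0 q6 -2.185 eef [ 0.6206 -0.1218  0.0726] tilt [-1.e-04  0.e+00 -1.e+00] F [-0.2 -0.2 -0.7] open 0.0597
the job is handed in; nothing more can be done
None
```

I picked up the single-knuckle flap (the right-hand one) and brought its knuckle level from the front into the gap of the large wooden jamb block. I handed the job in at 14.4 s with the flap still held there.

- **Hold:** the opening read 59.7 mm on the 60 mm strip and the tool was vertical. Wrist force stayed around 1 N with no sign of contact.
- **Fit:** the last close picture showed the three knuckles in one line. Sideways, the flap's knuckle looked centred to about 1 mm.
- **Disagreement:** fore-aft, my fit of the jamb put the final pose 1.3 mm short of the target. The knuckle highlights in the picture had it about 0.7 mm too far in, so I backed off 0.5 mm. I took no picture after that.
- **Not measured:** I worked out the height from the tool position at the grasp, because the arm hid the flap from the top camera. I did not check the other things on the bench afterwards, but nothing was touched as far as the forces show.

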